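Pry the snap-fit cover off a photometer module

TASK

Pick up the red-handled flat pry tool, slip its blade into the notch under the front edge of the orange cover, and lever that cover up until it pops out of both its spring clips; use the tool for this, not the fingers or the arm. Leave the popped cover where it comes to rest, then lay the pry tool flat on its grey mat again. Leave the blue cover of the other module snapped in place.

Things in the scene. Friction and masses are not known exactly. Their poses are not given: they have to be found in the camera images.
- tool: Flat pry tool, 90 g, lying on the grey mat, blade pointing away from the robot. Handle: red bar with black ribs, 110 long x 20 wide x 24 high mm; grasp it from above across its 20 mm width near its middle. Origin: centre of the handle's underside; x runs along the tool to the blade's tip, z up out of the handle's top.
- tool_tip (a point): Middle of the tip of the tool's rigid steel blade, which is 16 mm wide, 3 mm thick and sticks out 80 mm from the handle's front end at mid height. The tip lies 135 mm ahead (+x) of the tool's origin and 12 mm above its underside. Same axes as the tool.
- mat: Grey tool mat with a dark rim, 240 (x) x 130 (y) x 3 mm, fixed flat on the bench. Origin: centre of its underside.
- unit_a: Module with the ORANGE cover: white box fixed to the bench, 110 deep (x) x 94 wide (y) mm. Origin: centre of its underside; the front with the notch faces its own -x, roughly to the robot. Its top is a tray: floor 70 mm high, walls to 78 mm on which the cover sits. Two steel spring clips hold down the cover's front edge, beside the notch.
- unit_a_notch (a point): Middle of the front top edge of the black sill (a good fulcrum), 65 mm in front (-x) of unit_a's origin, 70 mm high; same axes. Behind it the notch, 40 mm wide, 70 to 78 mm high, opens through the front wall (47 to 55 mm in front of the origin) into the hollow under the cover. Sill (48 wide, 10 deep), notch and hollow share one level floor; a level blade slides in 60 mm or more along +x.
- cover_unit_a: ORANGE snap-fit cover, loose plate 100 (x) x 84 (y) x 3 mm, 60 g, rear edge tucked 4 mm under a fixed ledge, front held by two spring clips. Origin: centre of its underside, 78 mm high when seated; axes as unit_a. Levered up at the notch (about 8 N) it pivots on its rear edge; once its front is about 12 mm up, the clips snap back under it and it stays up on them.
- lip_unit_a (a point): Middle of the orange cover's front edge, at its underside: 50 mm in front (-x) of the cover's origin, 78 mm high seated, about 10 mm higher when popped. From here a 38 mm wide lip flares up and forward over the sill, 11 mm long, so the mouth above the sill is about 13 mm high at its outer end and 8 mm inside.
- cover_unit_b: BLUE cover of the same form, snapped on a second module of the same form (a bystander that must stay snapped on). Origin: centre of its underside, 78 mm high.
Not all that is in view belongs to the job. Of the things that look like the tool, the middle-sized one is meant.

How it is judged (in metres and radians):
On the way, in this order (a step that is already met when the one before it is completed fails the run):
1. the blade's tip is in the notch, under the orange cover (x of tool_tip in the frame of unit_a between -0.046 and 0.05 m and y of tool_tip in the frame of unit_a between -0.03 and 0.03 m and z of tool_tip in the frame of cover_unit_a below 0.001 m and z of tool_tip in the frame of unit_a above 0.068 m and distance of lip_unit_a from where it was at the start of the episode below 0.008 m), for 0.1 s.
2. the orange cover's front edge is levered up past the clips (distance of lip_unit_a from where it was at the start of the episode above 0.008 m), for 0.1 s.
At the end, for the whole second after the job is handed in: The orange cover is out of its clips (front edge 8 mm or more from its seat), at rest, not on the floor; the tool lies flat (0.2 rad) and still on the mat, handle's middle within 100 mm of the mat's centre and 65 mm of its long midline; the blue cover is within 5 mm of its start (distance of lip_unit_a from where it was at the start of the episode above 0.008 m and height (world z) of lip_unit_a above -0.01 m and linear speed of each of cover_unit_a, tool below 0.02 m/s and distance of cover_unit_b from where it was at the start of the episode below 0.005 m and horizontal distance between tool and mat below 0.1 m and y of tool in the frame of mat between -0.065 and 0.065 m and height (world z) of tool between -0.005 and 0.015 m and angle between tool's own z axis and vertical below 0.2 rad); the robot touches nothing.
It fails at once if the fingers or the arm push the orange cover (contact force between any of the fingers, the arm and cover_unit_a above 2 N).
It fails at once if the blue cover is disturbed (distance of cover_unit_b from where it was at the start of the episode above 0.005 m).
It also fails if it takes over 64 s, if anything falls off the work surface, if the arm or the gripper's body presses on something with over 40 N, if the wrist force passes 120 N, or if a joint passes its speed limit or range.

ROBOT

A 6-joint arm with a two-finger parallel gripper is mounted at the origin on the work surface. World frame = base frame: x ahead of the robot, y to its left, z up, the work surface at z = 0. Lengths are in mm, angles in rad, forces in N, time in s.
With the tool pointing down it reaches from about 350 to 775 mm from the base axis. Payload 7.3 kg.
Tool frame: the origin (TCP) lies at the very end of the fingers, on their centre line; the grasp point (between the pads) lies 19 mm behind it; x points along the fingers, y is the direction in which the jaws open and shut, and the axes are right-handed (so a half turn about x gives the same grasp; the last joint's range is limited). The gripper opens to 92 mm and grips with 3 to 60 N. Pads are 19 mm wide; open, the fingers measure 130 mm over their backs; the gripper's body (75 mm by 190 mm) begins 47 mm behind the grasp point.
Start: joints at [-1.251, 0.342, 1.524, -0, 1.275, -0.146], TCP at [235.821, -469.077, 226.741] pointing down, gripper open.
Joint ranges: [-2.53, 2.53], [-0.77, 2.02], [0.04, 2.7], [-1, 4.14], [0.28, 2.66], [-3.11, 3.11]. Speed limits (rad/s): [2.57, 2.57, 3.14, 3.14, 3.14, 3.14].

INTERFACE

Orientations are given as [roll, pitch, yaw] about the fixed x, y, z axes, in that order (R = Rz(yaw) Ry(pitch) Rx(roll)).
In Python, from plant import sensors, capture, bot gives the robot as it stands.
- The arm moves only by the shell command python3 -m crank 'ROWS' [OPENING]. ROWS is JSON, a list of rows, each an object of numbers: "dx", "dy", "dz": the shift along the tool's x, y, z in cm; "spin": the turn about the tool's x in rad. A call has 1 to 20 rows; each row is the pose to reach, as a shift and turn from the pose commanded when the call began, along the tool's axes at that moment; what a row does not reach only later rows make up. A row lasts 1/12 s, in which the tool goes at most 41.7 mm and 7.16 degrees, less where a joint would pass 70% of its speed; a pose out of reach is approached as far as the arm can. A call with a gripper value outside its range is refused whole. OPENING is the opening in per cent of the stroke, from 0 (shut) to 100 (fully open), set as the call begins (- or left out, the last holds). The fingers move at their own pace and stop on an object; the grip force is fixed at half the most. Time passes only in rows, so rows that repeat a pose let the fingers close. It gives the time, the measured TCP pose, the force and the opening at its end, in the units of the state.
- sensors.get_obs(): the state, without advancing time (a new reading comes with each control period).
- capture(name): name is "side" or "top" or "wrist"; returns a dict with "frame" (420x560x3 uint8, blue, green, red), "vfov" (degrees; the focal length in pixels is half the picture's height over the tangent of half this angle, whatever the lens; pixels are square), "cx", "cy" (the principal point, pixels), "k1" (the pictures are not rectified: a ray, as slopes to the right and down, at radius r is drawn at 1 + k1 r^2 times it, then the intrinsics apply), "view" (4x4, takes a point from world to camera coordinates); the wrist camera has in their place "mount" (4x4, takes a point from camera to tool coordinates, whose origin is the TCP and whose axes are the tool frame's). Camera axes: x right, y down, z forward; pixel columns grow to the right and rows downward; lengths in mm; the calibration is good to about 2 mm. A picture is of the moment at which its call begins: read the wrist's pose just before it. There is no depth.
- bot.close_job(): hands the job in, once; it reports no verdict.
The state is a dict: "time": time; "joint_positions": joint angles; "dq": joint speeds; "tau": joint torques, N m; "tool_pos": TCP position; "tcp_rot": TCP orientation; "contact_force": force on the tool from outside, world axes, zero at the start; "moment": the same for the moment, N m; "grip_width": finger opening in mm.
Only numpy, scipy, OpenCV 4.12 (cv2) and the standard library are available. Lean on these libraries where they do the work, as an engineer would, in place of code of your own. Each camera call takes 0.05 s, during which the arm holds its last target.

## Working session

There is one attempt and no reset: what is moved stays moved. The work goes in short steps, Python scripts to look and compute and a shell command to move; the robot and the scene stay as the last step left them, time stands still between calls to the robot, and variables do not carry over. Pictures are saved under pics/ and viewed, and the job is handed in when it is done.

```bash
ls; mkdir -p pics; cat > h.py <<'E'
import numpy as np, cv2
from plant import sensors, capture, bot
from scipy.spatial.transform import Rotation as R
def snap(n,f):
    o=sensors.get_obs(); c=capture(n); cv2.imwrite('pics/'+f,c['frame']); np.save('pics/'+f+'.npy',np.array([c,o],dtype=object),allow_pickle=True); return c,o
def load(f):
    return np.load('pics/'+f+'.npy',allow_pickle=True)
def T(o):
    M=np.eye(4); M[:3,:3]=R.from_euler('xyz',o['tcp_rot']).as_matrix(); M[:3,3]=o['tool_pos']; return M
def view(c,o):
    return np.array(c['view']) if 'view' in c else np.linalg.inv(T(o)@np.array(c['mount']))
def proj(c,o,P):
    V=view(c,o);p=(V[:3,:3]@np.atleast_2d(P).T).T+V[:3,3]
    s=p[:,:2]/p[:,2:];r2=(s**2).sum(1,keepdims=True)
    f=c['frame'].shape[0]/2/np.tan(np.radians(c['vfov'])/2)
    return s*(1+c['k1']*r2)*f+[c['cx'],c['cy']]
def ray(c,o,uv):
    f=c['frame'].shape[0]/2/np.tan(np.radians(c['vfov'])/2)
    d=(np.array(uv,float)-[c['cx'],c['cy']])/f; s=d.copy()
    for _ in range(30): s=d/(1+c['k1']*(s**2).sum())
    V=np.linalg.inv(view(c,o)); return V[:3,3],V[:3,:3]@np.r_[s,1]
def atz(c,o,uv,z):
    p,d=ray(c,o,uv); return p+d*(z-p[2])/d[2]
E
python3 - <<'E'
from h import *
for n in('side','top','wrist'):
    c,o=snap(n,n+'0.png'); print(n,c['vfov'],c['cx'],c['cy'],c['k1'])
print(o)
E
```

```text
pics
side 43.91357173447035 270.4437565712579 213.7628103052279 -0.11921346716963903
top 53.900676159336726 282.79016431566 212.66542713702535 -0.11241819778211107
wrist 64.13712796073841 278.0899922545495 214.5426536253419 -0.06675367746459085
{'time': 0.1, 'joint_positions': array([-1.25097832e+00,  3.42638496e-01,  1.52491408e+00,  8.13820538e-06,
        1.27537923e+00, -1.45971028e-01]), 'dq': array([-0.00046803, -0.00162438, -0.00376965,  0.00034612, -0.00121777,
       -0.00074776]), 'tau': array([ 2.23964758e-03, -4.32001412e+01, -2.44694513e+01,  7.19201867e-02,
        5.26349153e-02, -3.09367022e-05]), 'tool_pos': array([ 235.71565644, -468.71363576,  226.12459114]), 'tcp_rot': array([-1.72257878,  1.56945715,  1.88480054]), 'contact_force': array([-0.15404167,  0.0979066 ,  0.27432862]), 'moment': array([ 0.00029347,  0.04601449, -0.03323613]), 'grip_width': 91.66028999617788}
```

View pics/side0.png

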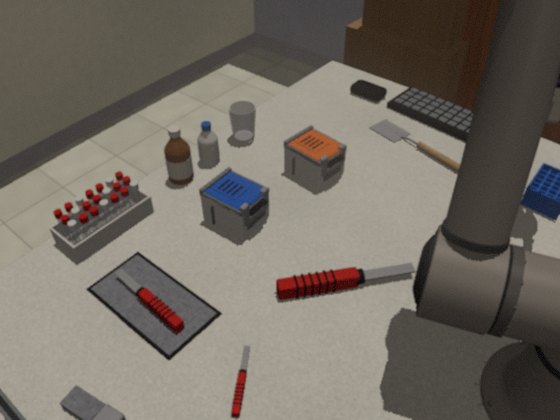

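View pics/top0.png

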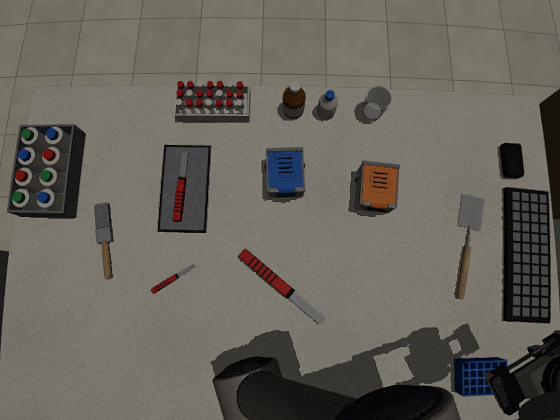

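View pics/wrist0.png

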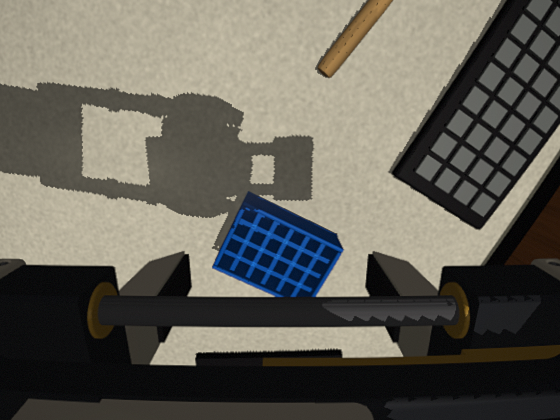

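The top view shows the mat with the mid-sized tool near (180,190), the orange unit at (378,187) and the blue one at (285,175). I'll zoom in on these.

```bash
python3 - <<'E'
from h import *
a=cv2.imread('pics/top0.png');s=cv2.imread('pics/side0.png')
z=lambda im,x,y,w,h,k:cv2.resize(im[y:y+h,x:x+w],None,fx=k,fy=k,interpolation=cv2.INTER_CUBIC)
cv2.imwrite('pics/z1.png',np.hstack([z(a,150,140,70,100,6),z(a,340,145,63,100,6)][:2]))
cv2.imwrite('pics/z2.png',z(s,80,110,280,250,2.4))
c,o=load('top0.png')
print(view(c,o).round(3)); 
for uv,zz in [((163,145),3),((210,147),3),((205,232),3),((158,229),3),((184,152),15),((178,215),27),((378,187),78)]: print(uv,atz(c,o,uv,zz).round(1))
E
```

```text
[[ 1.50000e-02 -1.00000e+00  9.00000e-03 -7.64100e+00]
 [-9.83000e-01 -1.70000e-02 -1.82000e-01  5.72806e+02]
 [ 1.82000e-01 -6.00000e-03 -9.83000e-01  9.79966e+02]
 [ 0.00000e+00  0.00000e+00  0.00000e+00  1.00000e+00]]
(163, 145) [764.5 331.6   3. ]
(210, 147) [759.9 201.8   3. ]
(205, 232) [527.3 203.3   3. ]
(158, 229) [532.9 328.1   3. ]
(184, 152) [740.8 269.1  15. ]
(178, 215) [566.9 271.1  27. ]
(378, 187) [ 637.1 -233.9   78. ]
```

View pics/z1.png

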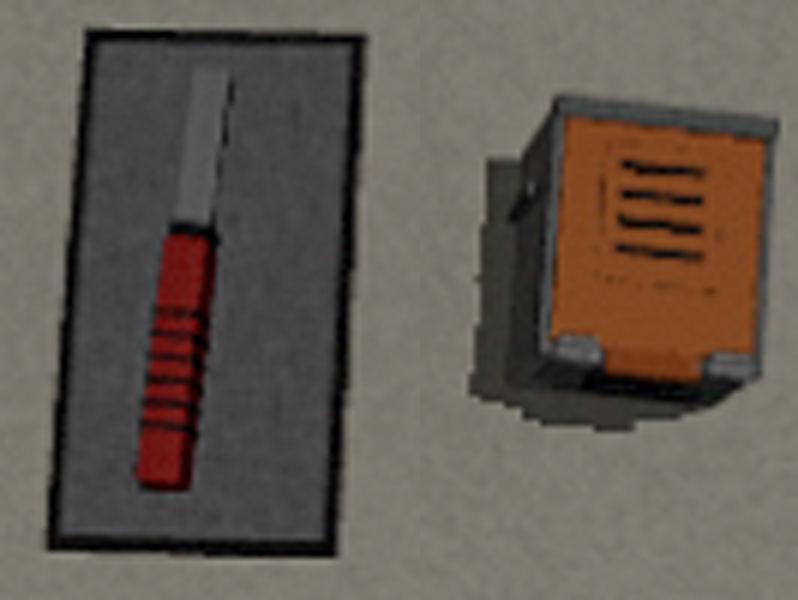

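View pics/z2.png

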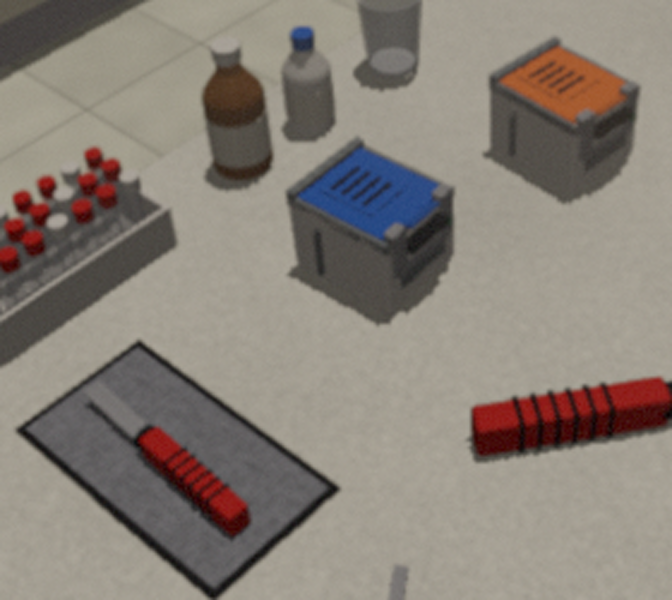

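```bash
python3 - <<'E'
from h import *
from scipy.optimize import least_squares
c,o=load('top0.png')
q=lambda u,v:(150+u/6-.4,140+v/6-.4)
tip=atz(c,o,q(212,70),15);b=atz(c,o,q(163,487),27);f=atz(c,o,q(190,235),27)
print(tip,b,f); d=(tip-b)[:2]; print('yaw',np.arctan2(d[1],d[0]),np.linalg.norm(d),'mid',(b+f)/2)
m=[atz(c,o,q(*p),3)[:2] for p in((88,33),(364,38),(335,553),(48,548))]; print('mat',np.mean(m,0),m)
q2=lambda u,v:(340+(u-420)/6-.4,145+v/6-.4)
P=[atz(c,o,q2(*p),81)[:2] for p in((565,118),(772,138),(756,375),(550,340))]; print('a',P)
print(R.from_euler('xyz',o['tcp_rot']).as_matrix().round(3))
E
```

```text
[742.92263631 266.74104371  15.        ] [551.78815102 273.35364906  27.        ] [663.24982557 268.58396988  27.        ]
yaw -0.03458281728498468 191.248837947362 mid [607.5189883  270.96880947  27.        ]
mat [645.71442061 265.08858167] [array([764.19253062, 328.08103289]), array([762.98642254, 201.24046894]), array([527.95924877, 202.20806801]), array([527.71948052, 328.82475683])]
a [array([ 694.23982015, -198.92375418]), array([ 687.68011922, -286.48601293]), array([ 586.27070777, -275.74436292]), array([ 599.35545415, -190.48457563])]
[[-0.     0.449 -0.893]
 [ 0.001 -0.893 -0.449]
 [-1.    -0.001 -0.   ]]
```

```bash
python3 -m crank '[{"dy":-49.4,"dz":-66.4,"spin":0.5},{"dy":-49.4,"dz":-66.4,"spin":0.5},{"dy":-49.4,"dz":-66.4,"spin":0.5},{"dy":-49.4,"dz":-66.4,"spin":0.5},{"dy":-49.4,"dz":-66.4,"spin":0.5},{"dy":-49.4,"dz":-66.4,"spin":0.5},{"dy":-49.4,"dz":-66.4,"spin":0.5},{"dy":-49.4,"dz":-66.4,"spin":0.5},{"dy":-49.4,"dz":-66.4,"spin":0.5},{"dy":-49.4,"dz":-66.4,"spin":0.5}]' 100; python3 - <<'E'
from h import *
c,o=snap('wrist','w1.png');print(T(o).round(3))
E
```

```text
[[-0.00000e+00  4.49000e-01 -8.93000e-01  2.35725e+02]
 [ 1.00000e-03 -8.93000e-01 -4.49000e-01 -4.68771e+02]
 [-1.00000e+00 -1.00000e-03 -0.00000e+00  2.26208e+02]
 [ 0.00000e+00  0.00000e+00  0.00000e+00  1.00000e+00]]invalid input at $[0]: expected keys dx, dy, dz, spin
```

View pics/w1.png

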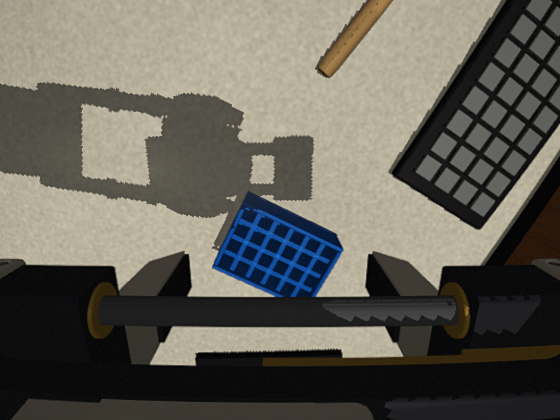

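All keys are required. The picture is unchanged because the arm did not move.

```bash
python3 -m crank '[{"dx":0,"dy":-49.4,"dz":-66.4,"spin":0.5},{"dx":0,"dy":-49.4,"dz":-66.4,"spin":0.5},{"dx":0,"dy":-49.4,"dz":-66.4,"spin":0.5},{"dx":0,"dy":-49.4,"dz":-66.4,"spin":0.5},{"dx":0,"dy":-49.4,"dz":-66.4,"spin":0.5},{"dx":0,"dy":-49.4,"dz":-66.4,"spin":0.5},{"dx":0,"dy":-49.4,"dz":-66.4,"spin":0.5},{"dx":0,"dy":-49.4,"dz":-66.4,"spin":0.5},{"dx":0,"dy":-49.4,"dz":-66.4,"spin":0.5},{"dx":0,"dy":-49.4,"dz":-66.4,"spin":0.5},{"dx":0,"dy":-49.4,"dz":-66.4,"spin":0.5},{"dx":0,"dy":-49.4,"dz":-66.4,"spin":0.5},{"dx":0,"dy":-49.4,"dz":-66.4,"spin":0.5},{"dx":0,"dy":-49.4,"dz":-66.4,"spin":0.5}]' 100; python3 - <<'E'
from h import *
c,o=snap('wrist','w2.png');print(T(o).round(3),o['time'])
E
```

```text
time: 1.37
tool_pos: [494.0, 46.2, 226.7]
tcp_rot: [2.044, 1.571, -1.132]
contact_force: [0.5, -0.8, 1.4]
grip_width: 91.5
[[ 0.00000e+00 -3.40000e-02 -9.99000e-01  4.94029e+02]
 [-0.00000e+00 -9.99000e-01  3.40000e-02  4.61710e+01]
 [-1.00000e+00  0.00000e+00 -0.00000e+00  2.26721e+02]
 [ 0.00000e+00  0.00000e+00  0.00000e+00  1.00000e+00]] 1.3667
```

View pics/w2.png

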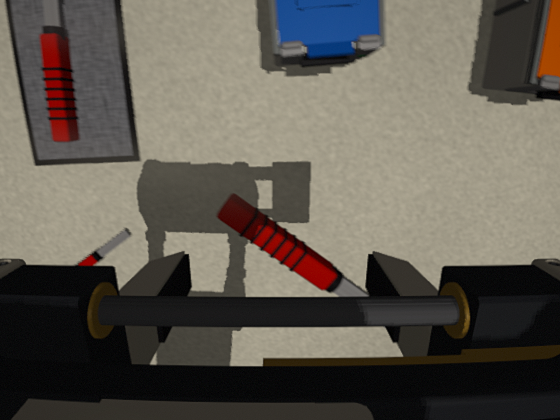

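```bash
python3 -m crank '[{"dx":0,"dy":-22.5,"dz":-1.0,"spin":0},{"dx":0,"dy":-22.5,"dz":-1.0,"spin":0},{"dx":0,"dy":-22.5,"dz":-1.0,"spin":0},{"dx":0,"dy":-22.5,"dz":-1.0,"spin":0},{"dx":0,"dy":-22.5,"dz":-1.0,"spin":0},{"dx":0,"dy":-22.5,"dz":-1.0,"spin":0},{"dx":0,"dy":-22.5,"dz":-1.0,"spin":0},{"dx":0,"dy":-22.5,"dz":-1.0,"spin":0}]'; python3 - <<'E'
from h import *
c,o=snap('wrist','w3.png');print(T(o).round(3),o['time'])
E
```

```text
time: 2.08
tool_pos: [510.9, 269.0, 226.0]
tcp_rot: [0.739, 1.569, -2.435]
contact_force: [0.2, -1.0, 0.1]
grip_width: 92.3
[[-1.00000e-03 -3.20000e-02 -9.99000e-01  5.10855e+02]
 [-1.00000e-03 -9.99000e-01  3.20000e-02  2.69028e+02]
 [-1.00000e+00  1.00000e-03  1.00000e-03  2.26046e+02]
 [ 0.00000e+00  0.00000e+00  0.00000e+00  1.00000e+00]] 2.0833
```

View pics/w3.png

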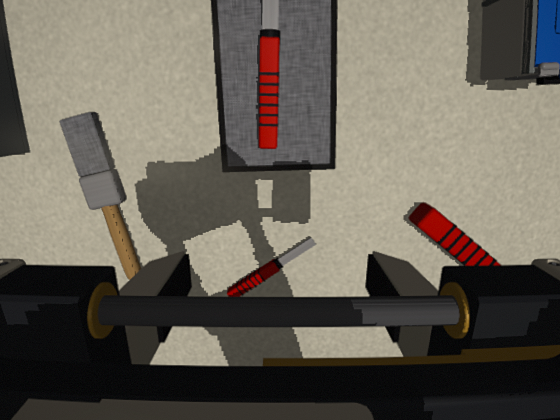

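```bash
python3 - <<'E'
from h import *
c,o=load('w3.png')
a=atz(c,o,(268.5,135.5),27);b=atz(c,o,(269.5,38),27);print(a,b,np.arctan2(*(b-a)[[1,0]]),(a+b)/2)
print(atz(c,o,(257.5,90),27),atz(c,o,(280,90),27)) # edges
print('end',atz(c,o,(268,147.5),5))
w,o1=load('w2.png')
for uv in((225,170),(138,160)): print(uv)
im=c['frame'][0:160,200:350]; cv2.imwrite('pics/z3.png',cv2.resize(im,None,fx=5,fy=3.7))
E
```

```text
[566.70913286 277.25233327  27.        ] [660.36737613 272.73979946  27.        ] -0.04814362003139523 [613.53825449 274.99606637  27.        ]
[612.13849997 286.60581571  27.        ] [611.40614789 263.96406216  27.        ]
end [552.29689672 278.95689976   5.        ]
(225, 170)
(138, 160)
```

View pics/z3.png

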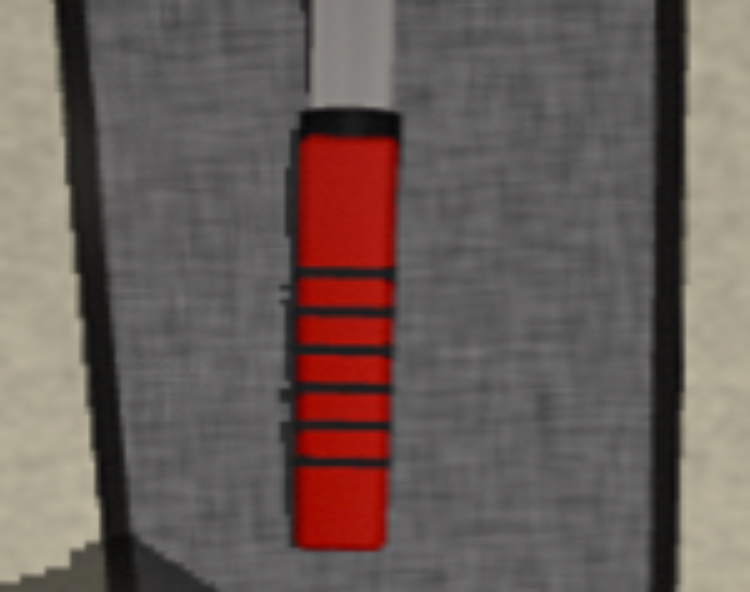

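```bash
python3 - <<'E'
from h import *
c,o=load('w3.png'); print(np.linalg.inv(view(c,o))[:3,3])
for uv in((268,148),(270,28.5),(270,36.5)): print(uv,atz(c,o,uv,27),atz(c,o,uv,15))
E
```

```text
[587.95043349 266.84071718 383.19639839]
(268, 148) [553.85143283 278.27231355  27.        ] [552.70266207 278.6574358   15.        ]
(270, 28.5) [668.96685588 271.94222029  27.        ] [671.69624077 272.11408626  15.        ]
(270, 36.5) [661.71671265 272.20368414  27.        ] [664.20184544 272.38435863  15.        ]
```

```bash
python3 -m crank '[{"dx":4,"dy":-0.8,"dz":-4,"spin":0.01},{"dx":8,"dy":-0.8,"dz":-8,"spin":0.01},{"dx":12,"dy":-0.8,"dz":-9.7,"spin":0.01},{"dx":15,"dy":-0.8,"dz":-9.7,"spin":0.01},{"dx":18,"dy":-0.8,"dz":-9.7,"spin":0.01},{"dx":20,"dy":-0.8,"dz":-9.7,"spin":0.01},{"dx":21,"dy":-0.8,"dz":-9.7,"spin":0.01},{"dx":21.5,"dy":-0.8,"dz":-9.7,"spin":0.01},{"dx":21.9,"dy":-0.8,"dz":-9.7,"spin":0.01},{"dx":21.9,"dy":-0.8,"dz":-9.7,"spin":0.01},{"dx":21.9,"dy":-0.8,"dz":-9.7,"spin":0.01},{"dx":21.9,"dy":-0.8,"dz":-9.7,"spin":0.01}]'; python3 - <<'E'
from h import *
c,o=snap('wrist','w4.png');snap('side','s4.png');print(T(o).round(3),o['time'])
E
```

```text
time: 3.13
tool_pos: [609.6, 273.5, 9.9]
tcp_rot: [-2.821, 1.567, 0.277]
contact_force: [0.2, -0.2, 0.0]
grip_width: 91.8
[[ 3.00000e-03 -4.40000e-02 -9.99000e-01  6.09560e+02]
 [ 1.00000e-03 -9.99000e-01  4.40000e-02  2.73516e+02]
 [-1.00000e+00 -1.00000e-03 -3.00000e-03  9.86900e+00]
 [ 0.00000e+00  0.00000e+00  0.00000e+00  1.00000e+00]] 3.1333
```

View pics/w4.png

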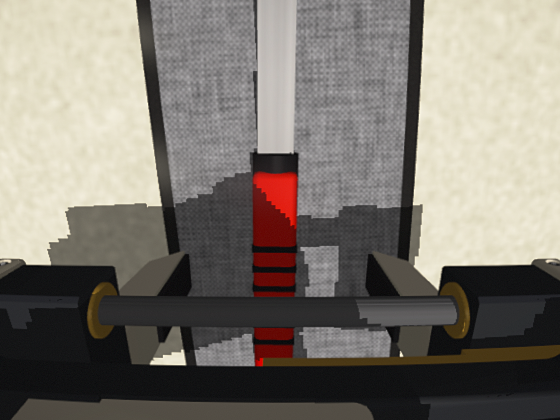

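View pics/s4.png

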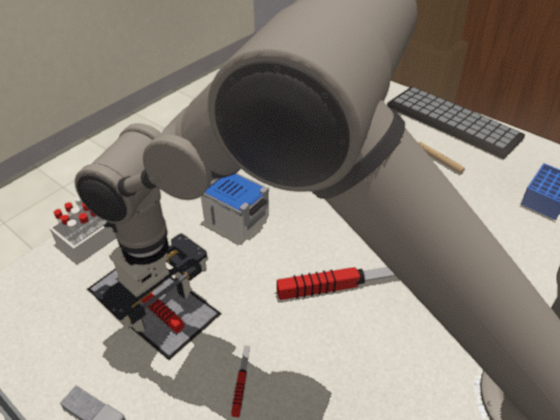

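```bash
python3 -m crank '[{"dx":0.2,"dy":0,"dz":0,"spin":0},{"dx":0.2,"dy":0,"dz":0,"spin":0},{"dx":0.2,"dy":0,"dz":0,"spin":0}]'; python3 -m crank '[{"dx":0,"dy":0,"dz":0,"spin":0},{"dx":0,"dy":0,"dz":0,"spin":0},{"dx":0,"dy":0,"dz":0,"spin":0},{"dx":0,"dy":0,"dz":0,"spin":0},{"dx":0,"dy":0,"dz":0,"spin":0},{"dx":0,"dy":0,"dz":0,"spin":0},{"dx":0,"dy":0,"dz":0,"spin":0},{"dx":0,"dy":0,"dz":0,"spin":0},{"dx":0,"dy":0,"dz":0,"spin":0},{"dx":0,"dy":0,"dz":0,"spin":0}]' 0
```

```text
time: 3.48
tool_pos: [608.4, 273.2, 5.7]
tcp_rot: [0.984, 1.571, -2.202]
contact_force: [1.2, -0.3, -0.3]
grip_width: 91.7
time: 4.32
tool_pos: [608.6, 273.2, 5.7]
tcp_rot: [2.347, 1.571, -0.838]
contact_force: [-0.1, -0.3, -0.7]
grip_width: 29.5
```

```bash
python3 -m crank '[{"dx":0,"dy":0,"dz":0,"spin":0},{"dx":0,"dy":0,"dz":0,"spin":0},{"dx":0,"dy":0,"dz":0,"spin":0},{"dx":0,"dy":0,"dz":0,"spin":0},{"dx":0,"dy":0,"dz":0,"spin":0}]'
```

```text
time: 4.73
tool_pos: [608.5, 273.2, 5.7]
tcp_rot: [2.638, 1.571, -0.548]
contact_force: [-0.4, 1.1, 0.3]
grip_width: 19.6
```

```bash
python3 -m crank '[{"dx":-2,"dy":0,"dz":0,"spin":0},{"dx":-4,"dy":0,"dz":0,"spin":0},{"dx":-8,"dy":0,"dz":0,"spin":0},{"dx":-12,"dy":0,"dz":0,"spin":0},{"dx":-16,"dy":2,"dz":2,"spin":0},{"dx":-19,"dy":5,"dz":5,"spin":0},{"dx":-19,"dy":9,"dz":8,"spin":0.05},{"dx":-19,"dy":13,"dz":11,"spin":0.05},{"dx":-19,"dy":17,"dz":14,"spin":0.05},{"dx":-19,"dy":21,"dz":17,"spin":0.05},{"dx":-19,"dy":25,"dz":18.5,"spin":0.05},{"dx":-19,"dy":29,"dz":18.5,"spin":0.05},{"dx":-19,"dy":33,"dz":18.5,"spin":0.05},{"dx":-19,"dy":37,"dz":18.5,"spin":0.05},{"dx":-19,"dy":41,"dz":18.5,"spin":0.05},{"dx":-19,"dy":45,"dz":18.5,"spin":0.05},{"dx":-19,"dy":49,"dz":18.5,"spin":0.05},{"dx":-19,"dy":51.7,"dz":18.5,"spin":0.05},{"dx":-19,"dy":51.7,"dz":18.5,"spin":0.05},{"dx":-19,"dy":51.7,"dz":18.5,"spin":0.05}]'; python3 - <<'E'
from h import *
c,o=snap('wrist','w5.png');snap('side','s5.png');snap('top','t5.png');print(T(o).round(3),o['time'])
E
```

```text
time: 6.4
tool_pos: [400.4, -239.3, 195.6]
tcp_rot: [1.841, 1.569, -1.4]
contact_force: [-0.0, -1.1, -1.6]
grip_width: 19.6
[[ 0.00000e+00 -9.90000e-02 -9.95000e-01  4.00412e+02]
 [-2.00000e-03 -9.95000e-01  9.90000e-02 -2.39279e+02]
 [-1.00000e+00  2.00000e-03 -0.00000e+00  1.95626e+02]
 [ 0.00000e+00  0.00000e+00  0.00000e+00  1.00000e+00]] 6.4
```

View pics/w5.png

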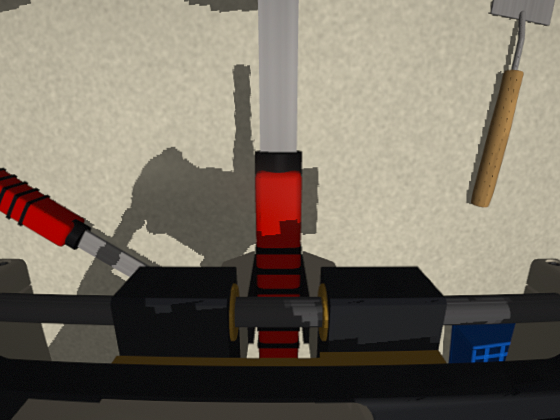

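View pics/s5.png

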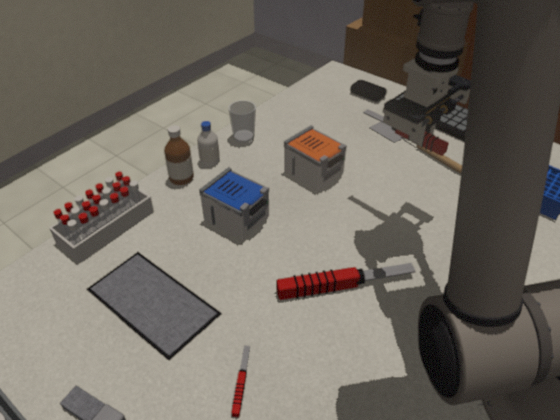

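View pics/t5.png

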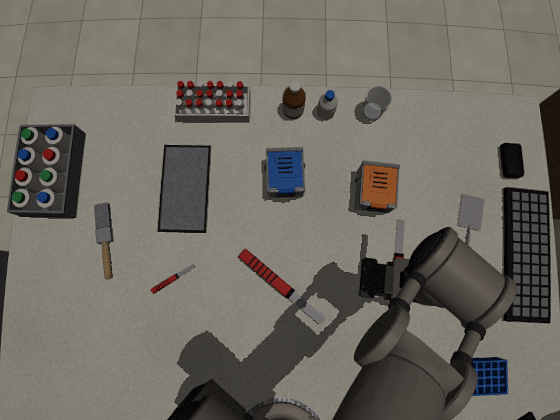

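```bash
cat > ov.py <<'E'
from h import *
def ov(x,y,yaw,out,srcs=(('top0.png',(345,150,70,65)),('side0.png',(275,120,80,75)))):
    r=[]
    for f,(u,v,w,h) in srcs:
        c,o=load(f);k=5.5
        im=cv2.resize(c['frame'][v:v+h,u:u+w],None,fx=k,fy=k,interpolation=cv2.INTER_CUBIC)
        Rz=R.from_euler('z',yaw).as_matrix()
        def L(pts,col):
            p=proj(c,o,(Rz@np.array(pts,float).T).T+[x,y,0]); p=((p-[u,v]+.5)*k).astype(int)
            cv2.polylines(im,[p.reshape(-1,1,2)],False,col,1,cv2.LINE_AA)
        B=lambda z:[(-55,-47,z),(55,-47,z),(55,47,z),(-55,47,z),(-55,-47,z)]
        L(B(0),(255,255,0));L(B(78),(0,255,0))
        for s in(-47,47): L([(-55,s,0),(-55,s,78)],(255,255,0))
        L([(-50,-42,81),(50,-42,81),(50,42,81),(-50,42,81),(-50,-42,81)],(255,0,255))
        L([(-55,-20,70),(-55,20,70),(-55,20,78),(-55,-20,78),(-55,-20,70)],(0,0,255))
        L([(-65,-24,70),(-65,24,70),(-55,24,70),(-55,-24,70),(-65,-24,70)],(0,255,255))
        r.append(cv2.resize(im,(400,int(400*im.shape[0]/im.shape[1]))))
    h=max(i.shape[0] for i in r)
    cv2.imwrite('pics/'+out,np.hstack([cv2.copyMakeBorder(i,0,h-i.shape[0],0,0,0) for i in r]))
E
python3 -c "
from ov import *
ov(642,-238,-0.09,'o1.png')"
```

```text
(no output)
```

View pics/o1.png

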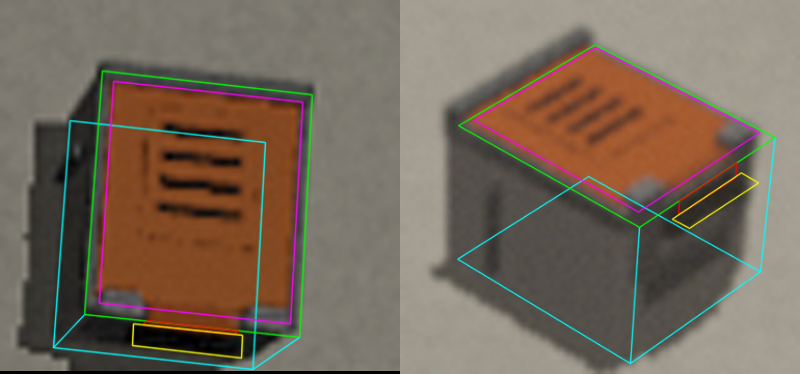

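```bash
python3 - <<'E'
from h import *
for n,(u,v,w,h) in(('top0',(345,150,66,66)),('side0',(278,120,72,72))):
    im=cv2.imread(f'pics/{n}.png')[v:v+h,u:u+w]
    im=cv2.convertScaleAbs(im,alpha=1.8)
    cv2.imwrite(f'pics/q_{n}.png',cv2.resize(im,(600,600),interpolation=cv2.INTER_LINEAR))
E
```

```text
(no output)
```

View pics/q_top0.png

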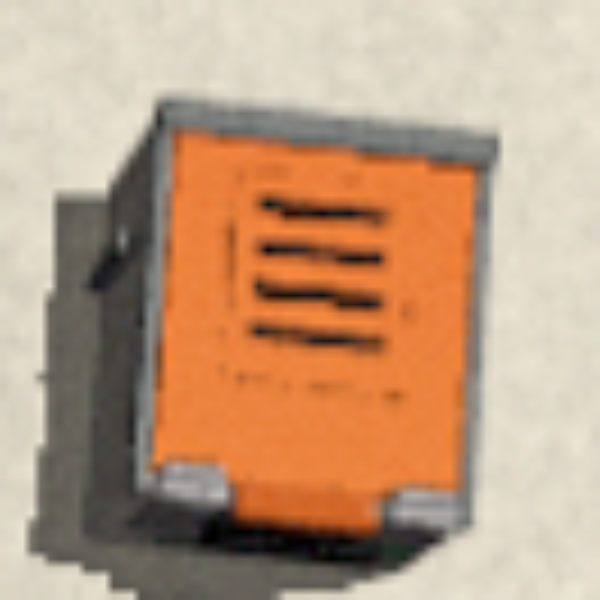

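View pics/q_side0.png

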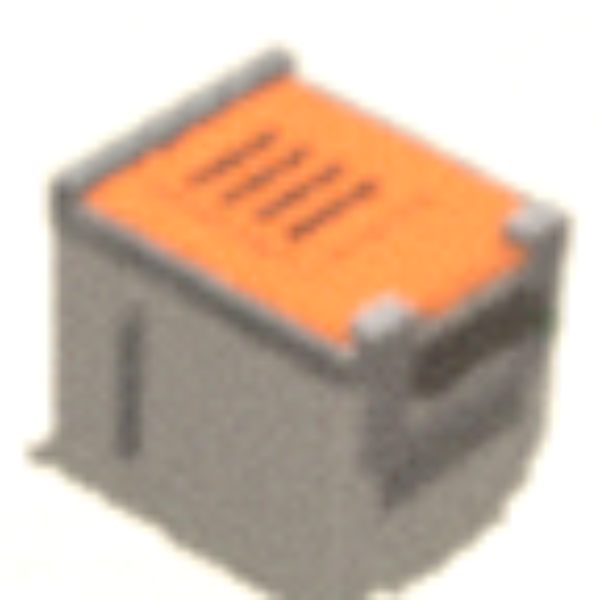

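```bash
python3 - <<'E'
from h import *
from ov import ov
from scipy.optimize import least_squares
t=lambda a,b:(345+a/600*66-.5,150+b/600*66-.5); s=lambda a,b:(278+a/600*72-.5,120+b/600*72-.5)
D={'top0.png':[((-55,47,78),t(140,487)),((-55,-47,78),t(468,522)),((-55,47,0),t(88,540)),((-50,42,81),t(153,465)),((46,42,81),t(175,130)),((46,-42,81),t(480,167)),((-50,-42,81),t(463,495))],
'side0.png':[((-55,47,78),s(362,372)),((-55,-47,78),s(566,222)),((55,47,0),s(60,440)),((46,42,81),s(85,198)),((46,-42,81),s(298,75)),((-50,42,81),s(350,347))]}
cs={k:load(k) for k in D}
def res(p,keys):
    Rz=R.from_euler('z',p[2]).as_matrix();r=[]
    for k in keys:
        c,o=cs[k]; P=np.array([a for a,_ in D[k]],float);U=np.array([b for _,b in D[k]])
        r.append((proj(c,o,(Rz@P.T).T+[p[0],p[1],0])-U).ravel())
    return np.concatenate(r)
for keys in(['top0.png'],['side0.png'],list(D)):
    f=least_squares(res,[642,-238,-.09],args=(keys,),x_scale=[10,10,.1]); print(keys,f.x.round(3),f.fun.round(1))
ov(*f.x,'o2.png')
E
```

```text
['top0.png'] [ 6.4636e+02 -2.3766e+02 -8.8000e-02] [-0.6 -0.1  0.8 -0.  -0.5  0.1  0.3  0.3  0.4 -0.1 -0.2 -0.6 -0.2  0.5]
['side0.png'] [ 6.47846e+02 -2.36719e+02 -7.90000e-02] [-0.7  0.1  1.5  0.1 -1.  -1.3  0.4  0.5 -1.   0.5  0.6  0. ]
['top0.png', 'side0.png'] [ 6.47091e+02 -2.37125e+02 -8.30000e-02] [-0.8 -0.3  0.7 -0.4 -0.6 -0.1  0.2  0.1  0.1 -0.4 -0.5 -1.  -0.3  0.2
 -0.4  0.1  1.9  0.2 -0.6 -1.4  0.8  0.5 -0.5  0.6  0.8  0.1]
```

View pics/o2.png

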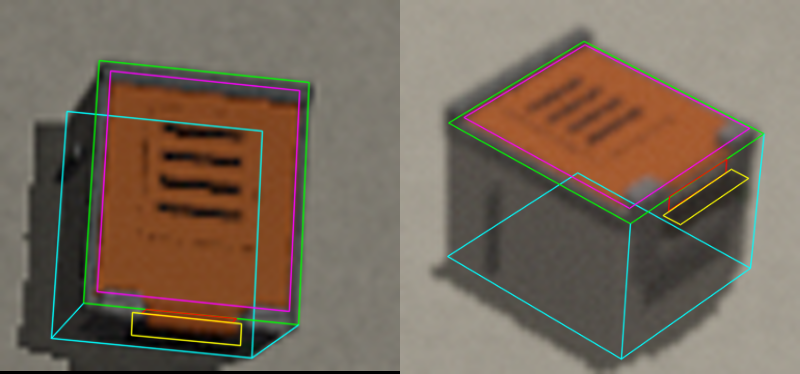

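```bash
python3 - <<'E'
from h import *
c,o=load('t5.png'); M=T(o)
for dx in(134.5,):
  for zz in(-9.3,-15,-4): 
    p=(M@np.r_[zz,0,-dx,1])[:3]; print(p.round(1),proj(c,o,p).round(1))
w,o5=load('w5.png'); print(proj(w,o5,(T(o5)@np.r_[-9.3,0,-55,1])[:3]), proj(w,o5,(T(o5)@np.r_[-21.3,0,-55,1])[:3]),proj(w,o5,(T(o5)@np.r_[-9.3,0,-100,1])[:3]))
cv2.imwrite('pics/z5.png',cv2.resize(c['frame'][195:295,340:440],(600,600),interpolation=cv2.INTER_CUBIC))
E
```

```text
[ 534.2 -248.4  204.6] [[399.7 219.4]]
[ 534.2 -248.4  210.3] [[400.5 219. ]]
[ 534.2 -248.4  199.3] [[399.  219.8]]
[[278.32310892 165.82934915]] [[278.33435162 170.18414677]] [[278.45893542  56.57048876]]
```

View pics/z5.png

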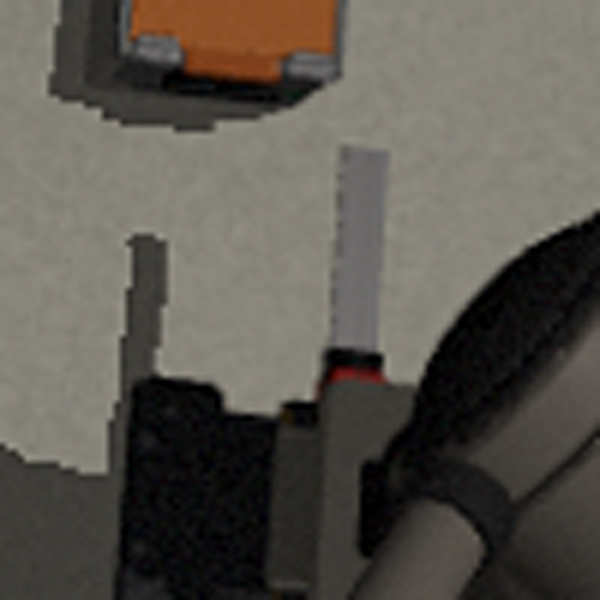

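```bash
python3 -m crank '[{"dx":3,"dy":-2.3,"dz":0,"spin":-0.014},{"dx":6,"dy":-2.3,"dz":0,"spin":-0.014},{"dx":9,"dy":-2.3,"dz":0,"spin":-0.014},{"dx":11,"dy":-2.3,"dz":0,"spin":-0.014},{"dx":12.5,"dy":-2.3,"dz":-1,"spin":-0.014},{"dx":13,"dy":-2.3,"dz":-2,"spin":-0.014},{"dx":13,"dy":-2.3,"dz":-2.5,"spin":-0.014},{"dx":13,"dy":-2.3,"dz":-2.5,"spin":-0.014},{"dx":13,"dy":-2.3,"dz":-2.5,"spin":-0.014},{"dx":13,"dy":-2.3,"dz":-2.5,"spin":-0.014}]'; python3 - <<'E'
from h import *
c,o=snap('wrist','w6.png');s,_=snap('side','s6.png');t,_=snap('top','t6.png');print(T(o).round(3),o['time'])
M=T(o);p=(M@np.r_[-9.3,0,-134.5,1])[:3];print(p,proj(c,o,p),proj(s,o,p),proj(t,o,p))
for n,im,(u,v) in(('a',s['frame'],(270,100)),('b',t['frame'],(335,150))): cv2.imwrite(f'pics/z6{n}.png',cv2.resize(im[v:v+100,u:u+100],(600,600),interpolation=cv2.INTER_CUBIC))
E
```

```text
time: 7.38
tool_pos: [428.2, -214.6, 66.7]
tcp_rot: [2.547, 1.569, -0.674]
contact_force: [-0.6, -0.8, -1.0]
grip_width: 19.7
[[ 1.00000e-03 -8.00000e-02 -9.97000e-01  4.28233e+02]
 [-1.00000e-03 -9.97000e-01  8.00000e-02 -2.14578e+02]
 [-1.00000e+00  1.00000e-03 -1.00000e-03  6.67280e+01]
 [ 0.00000e+00  0.00000e+00  0.00000e+00  1.00000e+00]] 7.3833
[ 562.29529337 -225.2688442    76.20664245] [[278.61467583 -36.47370974]] [[343.46824165 162.39555178]] [[375.19965838 216.69223127]]
```

View pics/w6.png

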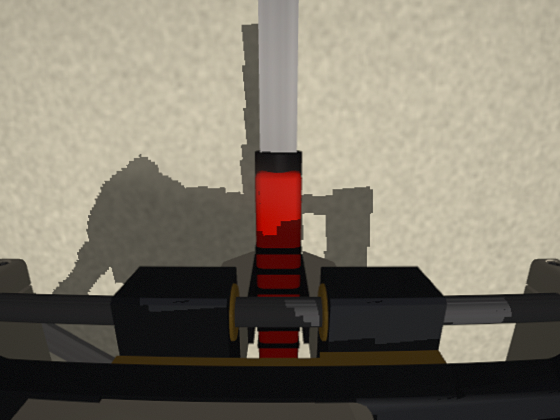

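View pics/z6a.png

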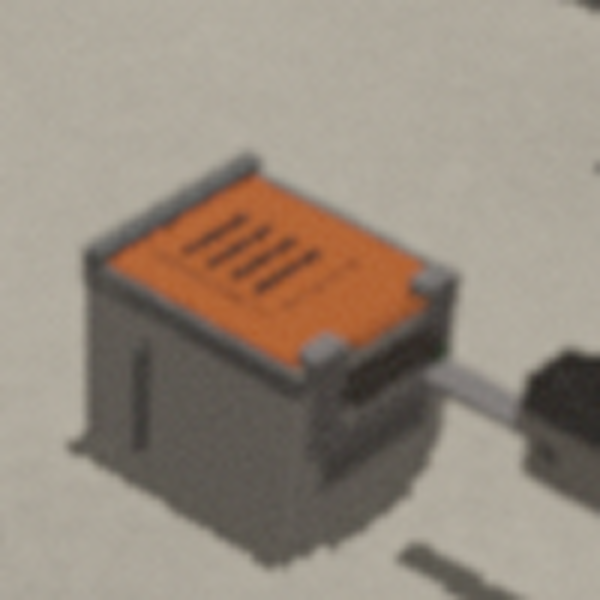

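View pics/z6b.png

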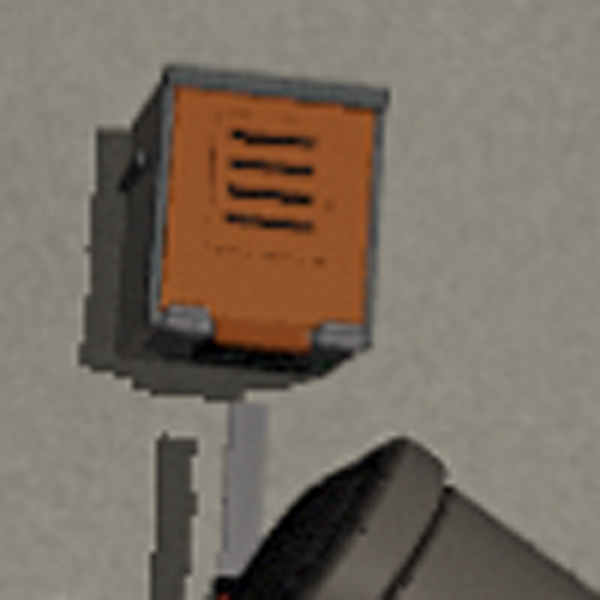

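```bash
python3 -m crank '[{"dx":0.2,"dy":0.4,"dz":0,"spin":0.005},{"dx":0.2,"dy":0.4,"dz":0,"spin":0.005},{"dx":0.2,"dy":0.4,"dz":0,"spin":0.005},{"dx":0.2,"dy":0.4,"dz":0,"spin":0.005}]'; python3 - <<'E'
from h import *
o=sensors.get_obs();M=T(o);p=(M@np.r_[-9.3,0,-134.5,1])[:3];print(p,M.round(3))
u=R.from_euler('z',.085).as_matrix()@(p-[646.5,-237.3,0]);print(u)
E
```

```text
time: 7.87
tool_pos: [427.4, -218.7, 63.7]
tcp_rot: [-0.284, 1.571, 2.772]
contact_force: [-0.3, -0.7, -1.7]
grip_width: 19.7
[ 561.45365077 -230.22909657   72.97358034] [[-0.00000e+00 -8.60000e-02 -9.96000e-01  4.27445e+02]
 [ 0.00000e+00 -9.96000e-01  8.60000e-02 -2.18726e+02]
 [-1.00000e+00 -0.00000e+00  0.00000e+00  6.36900e+01]
 [ 0.00000e+00  0.00000e+00  0.00000e+00  1.00000e+00]]
[-85.33960755  -0.17486282  72.97358034]
```

```bash
python3 -m crank '[{"dx":-0.06,"dy":0,"dz":-0.7,"spin":0},{"dx":-0.06,"dy":0,"dz":-1.4,"spin":0},{"dx":-0.06,"dy":0,"dz":-2,"spin":0},{"dx":-0.06,"dy":0,"dz":-2.5,"spin":0},{"dx":-0.06,"dy":0,"dz":-3,"spin":0},{"dx":-0.06,"dy":0,"dz":-3,"spin":0}]';python3 -m crank '[{"dx":0,"dy":0,"dz":-0.5,"spin":0},{"dx":0,"dy":0,"dz":-1,"spin":0},{"dx":0,"dy":0,"dz":-1.5,"spin":0},{"dx":0,"dy":0,"dz":-1.5,"spin":0}]'; python3 - <<'E'
from h import *
s,o=snap('side','s7.png');t,_=snap('top','t7.png')
M=T(o);p=(M@np.r_[-9.3,0,-134.5,1])[:3];print(p)
u=R.from_euler('z',.085).as_matrix()@(p-[646.5,-237.3,0]);print(u)
r=[cv2.resize(im[v:v+100,w:w+80],(400,500),interpolation=cv2.INTER_CUBIC) for im,(w,v) in((s['frame'],(280,110)),(t['frame'],(345,150)))]
cv2.imwrite('pics/z7.png',np.hstack(r))
E
```

```text
time: 8.37
tool_pos: [458.7, -221.3, 64.3]
tcp_rot: [2.671, 1.57, -0.555]
contact_force: [0.5, -0.7, -1.0]
grip_width: 19.9
time: 8.7
tool_pos: [473.5, -222.7, 64.5]
tcp_rot: [2.676, 1.57, -0.55]
contact_force: [0.1, 0.5, -0.7]
grip_width: 19.9
[ 607.52471403 -234.1064535    73.90164725]
[-39.1056972   -0.12689471  73.90164725]
```

View pics/z7.png

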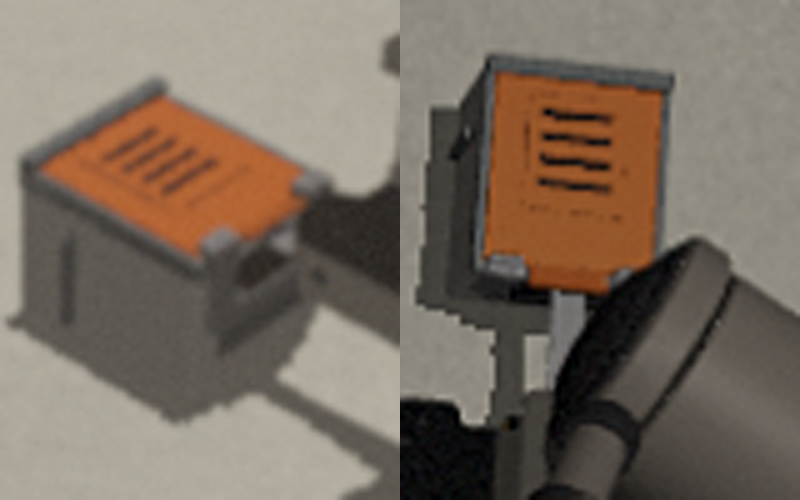

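```bash
python3 -m crank '[{"dx":0,"dy":0,"dz":-0.5,"spin":0},{"dx":0,"dy":0,"dz":-1,"spin":0},{"dx":0,"dy":0,"dz":-1.5,"spin":0},{"dx":0,"dy":0,"dz":-2,"spin":0},{"dx":0,"dy":0,"dz":-2.5,"spin":0},{"dx":0,"dy":0,"dz":-3,"spin":0},{"dx":0,"dy":0,"dz":-3,"spin":0},{"dx":0,"dy":0,"dz":-3,"spin":0}]'
```

```text
time: 9.47
tool_pos: [502.5, -224.9, 64.2]
tcp_rot: [0.15, 1.571, -3.076]
contact_force: [0.7, -0.2, -0.7]
grip_width: 19.8
```

```bash
python3 -m crank '[{"dx":0.2,"dy":0,"dz":0,"spin":0},{"dx":0.4,"dy":0,"dz":0,"spin":0},{"dx":0.6,"dy":0,"dz":0,"spin":0},{"dx":0.6,"dy":0,"dz":0,"spin":0},{"dx":0.6,"dy":0,"dz":0,"spin":0}]'
```

```text
time: 9.88
tool_pos: [502.2, -225.0, 58.4]
tcp_rot: [1.199, 1.571, -2.028]
contact_force: [-0.9, -0.0, 2.4]
grip_width: 19.8
```

```bash
python3 -m crank '[{"dx":0.2,"dy":0,"dz":0,"spin":0},{"dx":0.4,"dy":0,"dz":0,"spin":0},{"dx":0.6,"dy":0,"dz":0,"spin":0},{"dx":0.8,"dy":0,"dz":0,"spin":0},{"dx":0.8,"dy":0,"dz":0,"spin":0}]'; python3 - <<'E'
from h import *
s,o=snap('side','s8.png');t,_=snap('top','t8.png');w,_=snap('wrist','w8.png')
print(o['tool_pos'],o['contact_force'],o['moment'])
r=[cv2.resize(im[v:v+100,w:w+80],(400,500),interpolation=cv2.INTER_CUBIC) for im,(w,v) in((s['frame'],(280,110)),(t['frame'],(345,150)))]
cv2.imwrite('pics/z8.png',np.hstack(r))
E
```

```text
time: 10.3
tool_pos: [502.6, -225.2, 50.7]
tcp_rot: [2.628, 1.57, -0.598]
contact_force: [-1.6, 1.0, 6.4]
grip_width: 20.0
[ 502.63865498 -225.15546975   50.67577867] [-1.6093025   0.95637273  6.42173225] [0.14969754 0.0507075  0.06242785]
```

View pics/z8.png

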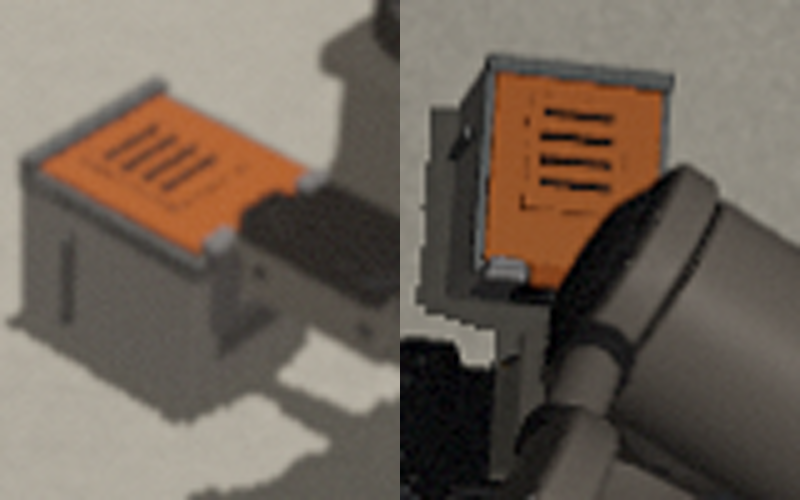

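View pics/w8.png

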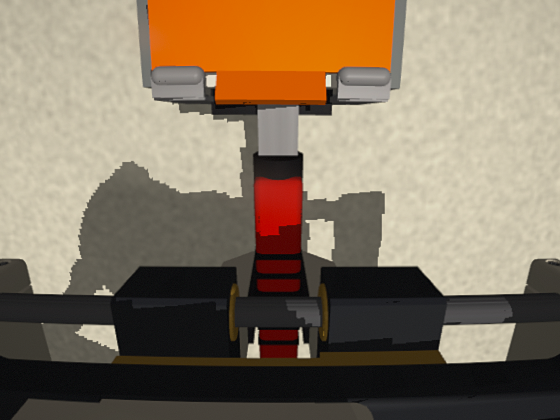

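```bash
python3 -m crank '[{"dx":0.2,"dy":0,"dz":0,"spin":0},{"dx":0.4,"dy":0,"dz":0,"spin":0},{"dx":0.6,"dy":0,"dz":0,"spin":0},{"dx":0.7,"dy":0,"dz":0,"spin":0},{"dx":0.7,"dy":0,"dz":0,"spin":0}]'; python3 - <<'E'
from h import *
t,o=snap('wrist','w9.png')
print(o['tool_pos'],o['contact_force'],o['moment'])
E
```

```text
time: 10.87
tool_pos: [503.0, -225.2, 43.4]
tcp_rot: [2.756, 1.569, -0.471]
contact_force: [1.7, -0.3, 3.6]
grip_width: 19.5
[ 502.99095505 -225.24433264   43.43385232] [ 1.74127083 -0.25717222  3.57137334] [ 0.03993843 -0.47283662  0.05236711]
```

View pics/w9.png

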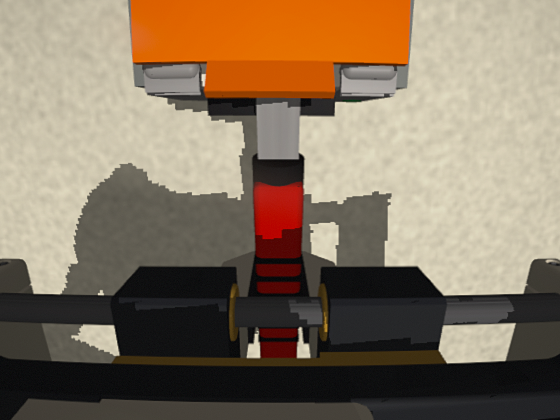

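```bash
python3 -m crank '[{"dx":0.2,"dy":0,"dz":0,"spin":0},{"dx":0.3,"dy":0,"dz":0,"spin":0},{"dx":0.3,"dy":0,"dz":0,"spin":0},{"dx":0.3,"dy":0,"dz":0,"spin":0}]'; python3 -m crank '[{"dx":-0.3,"dy":0,"dz":0,"spin":0},{"dx":-0.6,"dy":0,"dz":0,"spin":0},{"dx":-0.9,"dy":0,"dz":0,"spin":0},{"dx":-0.9,"dy":0,"dz":0,"spin":0}]'; python3 - <<'E'
from h import *
t,o=snap('wrist','w10.png')
print(o['tool_pos'],o['contact_force'],o['moment'])
E
```

```text
time: 11.25
tool_pos: [502.3, -225.0, 40.2]
tcp_rot: [0.454, 1.571, -2.773]
contact_force: [0.6, 0.2, 3.3]
grip_width: 19.3
time: 11.58
tool_pos: [502.1, -224.9, 49.6]
tcp_rot: [-0.131, 1.57, 2.925]
contact_force: [-0.4, 0.6, -1.9]
grip_width: 20.2
[ 502.05795338 -224.85501275   49.56850232] [-0.37719993  0.60286037 -1.93682057] [ 0.03388846  0.10194657 -0.05061602]
```

View pics/w10.png

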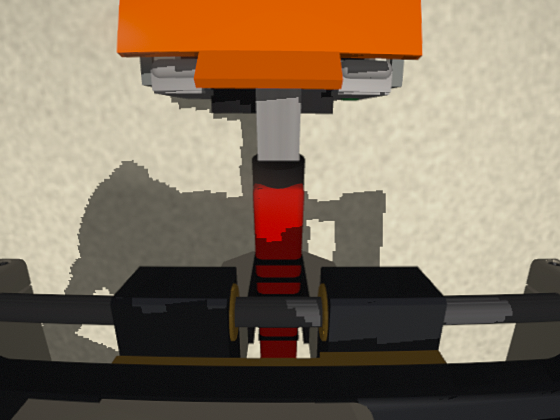

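```bash
python3 -m crank '[{"dx":0.3,"dy":0,"dz":0,"spin":0},{"dx":0.6,"dy":0,"dz":0,"spin":0},{"dx":0.7,"dy":0,"dz":0,"spin":0},{"dx":0.75,"dy":0,"dz":0.5,"spin":0},{"dx":0.8,"dy":0,"dz":1,"spin":0},{"dx":0.9,"dy":0,"dz":1.5,"spin":0},{"dx":1.0,"dy":0,"dz":2,"spin":0},{"dx":1.0,"dy":0,"dz":2,"spin":0}]'; python3 - <<'E'
from h import *
t,o=snap('wrist','w11.png')
print(o['tool_pos'],o['contact_force'],o['moment'])
E
```

```text
time: 12.3
tool_pos: [481.1, -223.0, 39.2]
tcp_rot: [-0.387, 1.57, 2.669]
contact_force: [-0.3, 0.5, -1.4]
grip_width: 19.8
[ 481.10465838 -222.99406663   39.20684152] [-0.32764201  0.47494068 -1.39038782] [ 0.04676268  0.0136849  -0.04532919]
```

View pics/w11.png

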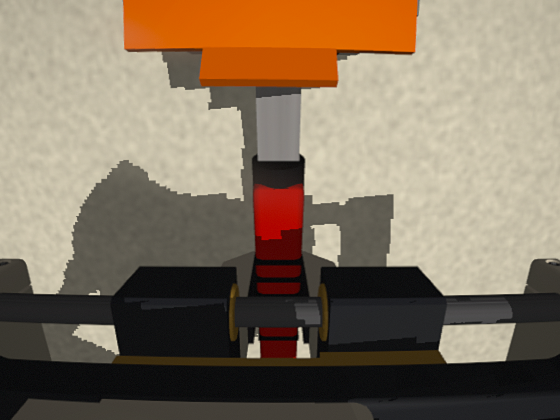

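```bash
python3 - <<'E'
from h import *
s,o=snap('side','s11.png');t,_=snap('top','t11.png')
r=[cv2.resize(im[v:v+100,w:w+80],(400,500),interpolation=cv2.INTER_CUBIC) for im,(w,v) in((s['frame'],(280,110)),(t['frame'],(345,150)))]
cv2.imwrite('pics/z11.png',np.hstack(r))
E
```

```text
(no output)
```

View pics/z11.png

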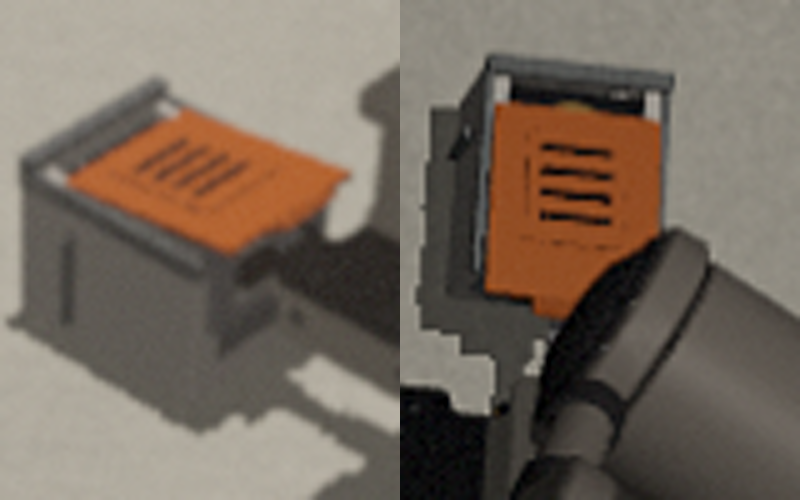

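```bash
python3 -m crank '[{"dx":0.2,"dy":0,"dz":0,"spin":0},{"dx":0.4,"dy":0,"dz":0,"spin":0},{"dx":0.5,"dy":0,"dz":0,"spin":0},{"dx":0.5,"dy":0,"dz":0,"spin":0}]'; python3 - <<'E'
from h import *
s,o=snap('side','s12.png');t,_=snap('wrist','w12.png')
print(o['contact_force'],o['moment'])
r=[cv2.resize(im[v:v+h,w:w+wd],(400,400*h//wd),interpolation=cv2.INTER_CUBIC) for im,(w,v,wd,h) in((s['frame'],(280,110,80,100)),(t['frame'],(60,0,400,400)))]
r=[cv2.copyMakeBorder(i,0,500-i.shape[0],0,0,0) for i in r]
cv2.imwrite('pics/z12.png',np.hstack(r))
E
```

```text
time: 12.78
tool_pos: [482.8, -223.4, 34.4]
tcp_rot: [2.712, 1.57, -0.514]
contact_force: [-0.3, 0.4, 2.0]
grip_width: 20.3
[-0.31517813  0.40143033  1.98121378] [-0.00275421 -0.21603867  0.04768621]
```

View pics/z12.png

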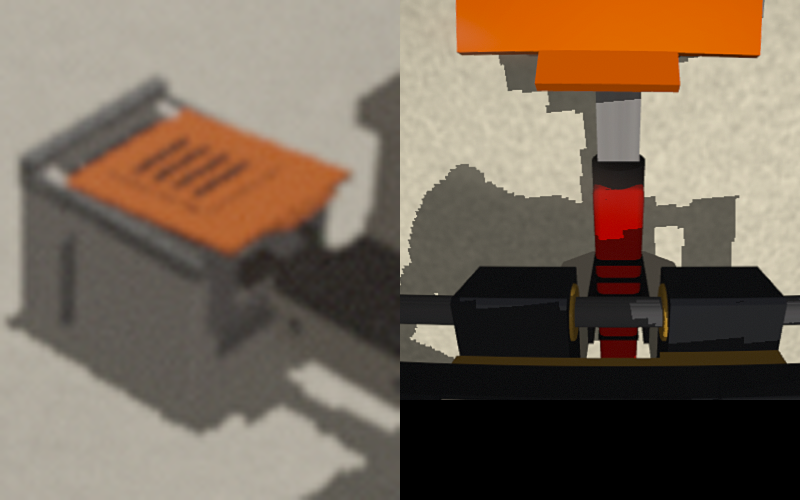

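```bash
python3 -m crank '[{"dx":0.05,"dy":0,"dz":0.4,"spin":0},{"dx":0.15,"dy":0,"dz":0.8,"spin":0},{"dx":0.25,"dy":0,"dz":1.2,"spin":0},{"dx":0.35,"dy":0,"dz":1.6,"spin":0},{"dx":0.35,"dy":0,"dz":1.6,"spin":0}]'; python3 - <<'E'
from h import *
s,o=snap('side','s13.png');t,_=snap('wrist','w13.png')
print(o['contact_force'],o['moment'])
r=[cv2.resize(im[v:v+h,w:w+wd],(400,400*h//wd),interpolation=cv2.INTER_CUBIC) for im,(w,v,wd,h) in((s['frame'],(280,110,80,100)),(t['frame'],(60,0,400,400)))]
r=[cv2.copyMakeBorder(i,0,500-i.shape[0],0,0,0) for i in r]
cv2.imwrite('pics/z13.png',np.hstack(r))
E
```

```text
time: 13.3
tool_pos: [465.1, -221.5, 30.4]
tcp_rot: [-0.41, 1.569, 2.646]
contact_force: [-0.1, -0.3, 0.1]
grip_width: 19.7
[-0.1251325  -0.30580578  0.09156141] [0.03767983 0.07450259 0.01511235]
```

View pics/z13.png

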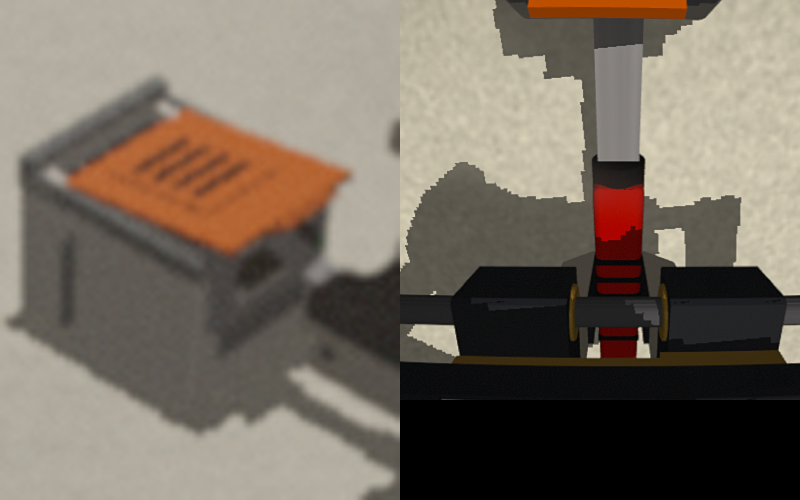

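```bash
python3 -m crank '[{"dx":0.1,"dy":0,"dz":0.6,"spin":0},{"dx":0.2,"dy":0,"dz":1.2,"spin":0},{"dx":0.3,"dy":0,"dz":2,"spin":0},{"dx":0.3,"dy":0,"dz":3,"spin":0},{"dx":0.3,"dy":0,"dz":4.5,"spin":0},{"dx":0.3,"dy":0,"dz":6,"spin":0},{"dx":0.3,"dy":0,"dz":7,"spin":0},{"dx":0.3,"dy":0,"dz":7,"spin":0}]'; python3 - <<'E'
from h import *
s,o=snap('side','s14.png');t,_=snap('top','t14.png')
print(o['contact_force'],o['moment'])
r=[cv2.resize(im[v:v+100,w:w+80],(400,500),interpolation=cv2.INTER_CUBIC) for im,(w,v) in((s['frame'],(290,110)),(t['frame'],(345,150)))]
cv2.imwrite('pics/z14.png',np.hstack(r))
E
```

```text
time: 14.07
tool_pos: [394.3, -215.2, 27.7]
tcp_rot: [-0.498, 1.568, 2.558]
contact_force: [-0.0, 0.1, -0.8]
grip_width: 19.6
[-0.04864573  0.06919181 -0.79875768] [0.04349461 0.02123192 0.02774678]
```

View pics/z14.png

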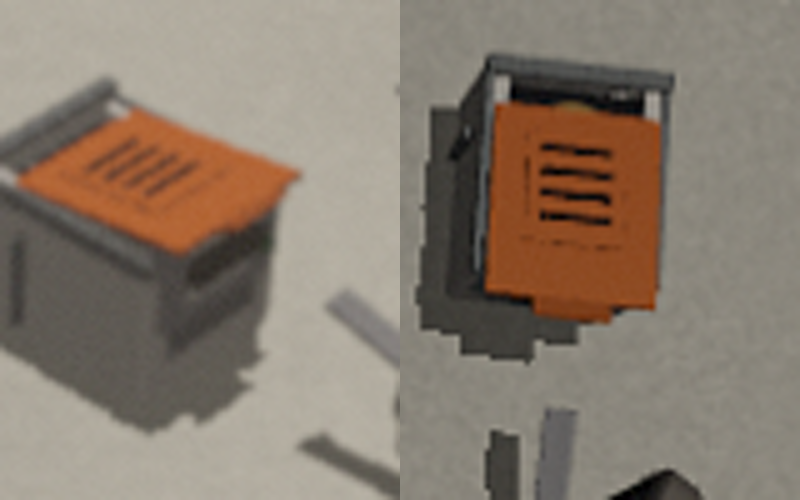

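```bash
python3 -m crank '[{"dx":-4,"dy":0,"dz":0,"spin":0},{"dx":-8,"dy":0,"dz":0,"spin":0},{"dx":-12,"dy":0,"dz":0,"spin":0},{"dx":-16,"dy":0,"dz":0,"spin":0},{"dx":-17,"dy":-3,"dz":0,"spin":0},{"dx":-17,"dy":-7,"dz":0,"spin":-0.04},{"dx":-17,"dy":-11,"dz":0,"spin":-0.04},{"dx":-17,"dy":-15,"dz":0,"spin":-0.04},{"dx":-17,"dy":-19,"dz":0,"spin":-0.04},{"dx":-17,"dy":-23,"dz":-2,"spin":-0.04},{"dx":-17,"dy":-27,"dz":-3,"spin":-0.04},{"dx":-17,"dy":-31,"dz":-5,"spin":-0.04},{"dx":-17,"dy":-35,"dz":-7,"spin":-0.04},{"dx":-17,"dy":-38,"dz":-9,"spin":-0.04},{"dx":-17,"dy":-41,"dz":-11,"spin":-0.04},{"dx":-17,"dy":-44,"dz":-13,"spin":-0.04},{"dx":-17,"dy":-47,"dz":-15,"spin":-0.04},{"dx":-17,"dy":-49,"dz":-17,"spin":-0.04},{"dx":-17,"dy":-50,"dz":-18.4,"spin":-0.04},{"dx":-17,"dy":-50,"dz":-18.4,"spin":-0.04}]'; python3 - <<'E'
from h import *
s,o=snap('side','s15.png');t,_=snap('top','t15.png')
print(T(o).round(3))
E
```

```text
time: 15.83
tool_pos: [624.7, 269.2, 196.4]
tcp_rot: [-2.556, 1.57, 0.542]
contact_force: [-0.2, -0.7, -2.2]
grip_width: 19.3
[[ 1.00000e-03 -4.30000e-02 -9.99000e-01  6.24671e+02]
 [ 1.00000e-03 -9.99000e-01  4.30000e-02  2.69235e+02]
 [-1.00000e+00 -1.00000e-03 -1.00000e-03  1.96417e+02]
 [ 0.00000e+00  0.00000e+00  0.00000e+00  1.00000e+00]]
```

View pics/s15.png

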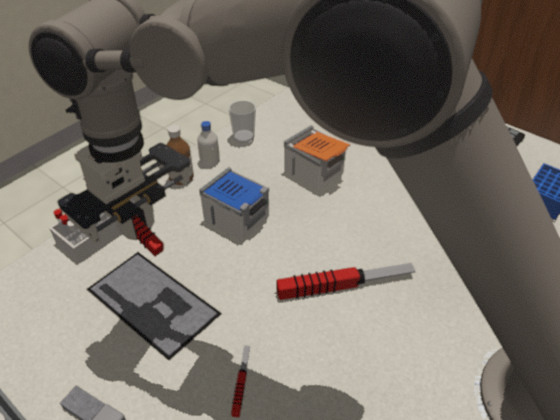

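View pics/t15.png

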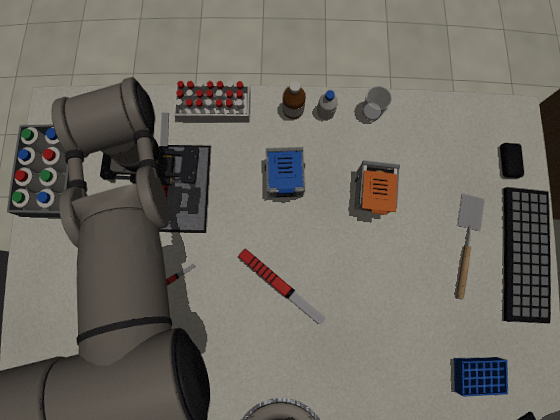

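```bash
python3 -m crank '[{"dx":3,"dy":0,"dz":0,"spin":0},{"dx":7,"dy":0,"dz":0,"spin":0},{"dx":10,"dy":0,"dz":0,"spin":0},{"dx":13,"dy":0,"dz":0,"spin":0},{"dx":15,"dy":0,"dz":0,"spin":0},{"dx":16,"dy":0,"dz":0,"spin":0},{"dx":16,"dy":0,"dz":0,"spin":0}]';python3 -m crank '[{"dx":0.4,"dy":0,"dz":0,"spin":0},{"dx":0.8,"dy":0,"dz":0,"spin":0},{"dx":1.2,"dy":0,"dz":0,"spin":0},{"dx":1.5,"dy":0,"dz":0,"spin":0},{"dx":1.8,"dy":0,"dz":0,"spin":0},{"dx":1.8,"dy":0,"dz":0,"spin":0}]'
```

```text
time: 16.52
tool_pos: [620.8, 265.5, 35.6]
tcp_rot: [0.363, 1.566, -2.825]
contact_force: [-0.5, -0.2, -0.8]
grip_width: 19.7
time: 17.02
tool_pos: [622.3, 266.5, 19.4]
tcp_rot: [0.525, 1.57, -2.662]
contact_force: [-0.0, 0.4, -1.3]
grip_width: 19.9
```

```bash
python3 -m crank '[{"dx":0.3,"dy":0,"dz":0,"spin":0},{"dx":0.6,"dy":0,"dz":0,"spin":0},{"dx":0.8,"dy":0,"dz":0,"spin":0},{"dx":1.0,"dy":0,"dz":0,"spin":0},{"dx":1.1,"dy":0,"dz":0,"spin":0},{"dx":1.1,"dy":0,"dz":0,"spin":0}]'; python3 - <<'E'
from h import *
s,o=snap('side','s16.png');w,_=snap('wrist','w16.png')
cv2.imwrite('pics/z16.png',cv2.resize(s['frame'][240:360,80:230],(750,600)))
E
```

```text
time: 17.52
tool_pos: [625.0, 266.8, 10.7]
tcp_rot: [-2.888, 1.565, 0.208]
contact_force: [3.0, -0.9, 4.5]
grip_width: 19.7
```

View pics/z16.png

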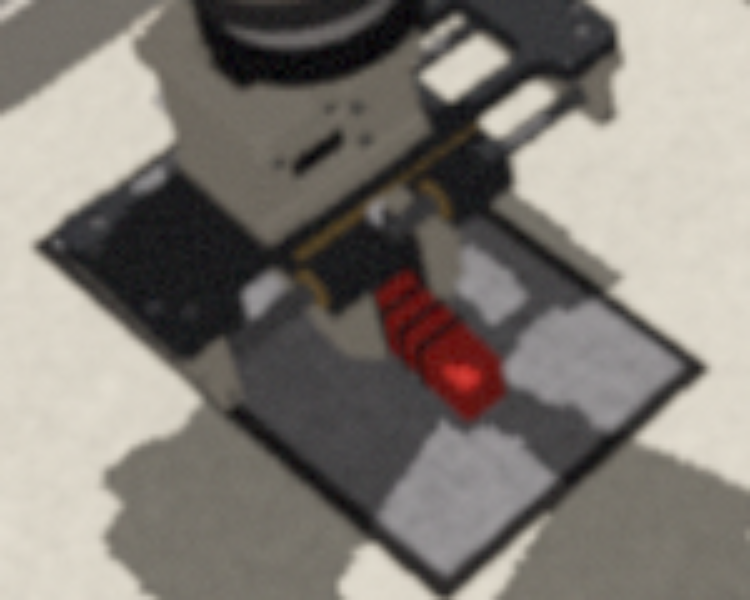

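View pics/w16.png

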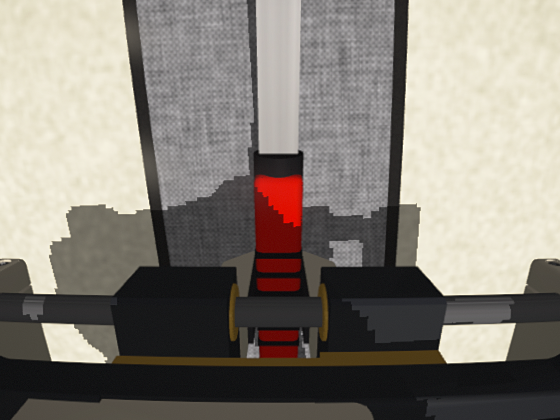

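```bash
python3 -m crank '[{"dx":0.15,"dy":0,"dz":0,"spin":0},{"dx":0.3,"dy":0,"dz":0,"spin":0},{"dx":0.3,"dy":0,"dz":0,"spin":0},{"dx":0.3,"dy":0,"dz":0,"spin":0}]'; python3 -m crank '[{"dx":0,"dy":0,"dz":0,"spin":0},{"dx":0,"dy":0,"dz":0,"spin":0},{"dx":0,"dy":0,"dz":0,"spin":0},{"dx":0,"dy":0,"dz":0,"spin":0},{"dx":0,"dy":0,"dz":0,"spin":0},{"dx":0,"dy":0,"dz":0,"spin":0},{"dx":0,"dy":0,"dz":0,"spin":0},{"dx":0,"dy":0,"dz":0,"spin":0},{"dx":0,"dy":0,"dz":0,"spin":0},{"dx":0,"dy":0,"dz":0,"spin":0}]' 70
```

```text
time: 17.95
tool_pos: [624.5, 266.9, 7.4]
tcp_rot: [-2.861, 1.566, 0.235]
contact_force: [3.8, 0.4, 5.0]
grip_width: 20.0
time: 18.78
tool_pos: [622.6, 266.6, 5.8]
tcp_rot: [1.259, 1.571, -1.928]
contact_force: [0.2, 0.6, 1.3]
grip_width: 64.2
```

Released. I'll rise straight up and move clear.

```bash
python3 -m crank '[{"dx":-1,"dy":0,"dz":0,"spin":0},{"dx":-3,"dy":0,"dz":0,"spin":0},{"dx":-6,"dy":0,"dz":0,"spin":0},{"dx":-10,"dy":0,"dz":0,"spin":0},{"dx":-14,"dy":0,"dz":0,"spin":0},{"dx":-18,"dy":0,"dz":0,"spin":0},{"dx":-22,"dy":0,"dz":3,"spin":0},{"dx":-22,"dy":2,"dz":6,"spin":0},{"dx":-22,"dy":6,"dz":9,"spin":0},{"dx":-22,"dy":10,"dz":11,"spin":0},{"dx":-22,"dy":14,"dz":11,"spin":0},{"dx":-22,"dy":18,"dz":11,"spin":0},{"dx":-22,"dy":22,"dz":11,"spin":0},{"dx":-22,"dy":26,"dz":11,"spin":0},{"dx":-22,"dy":26,"dz":11,"spin":0},{"dx":-22,"dy":26,"dz":11,"spin":0}]'; python3 - <<'E'
from h import *
snap('side','s17.png');snap('top','t17.png')
E
```

```text
time: 20.12
tool_pos: [500.9, 9.6, 226.7]
tcp_rot: [2.915, 1.57, -0.277]
contact_force: [-0.1, 0.8, 0.4]
grip_width: 64.4
```

View pics/s17.png

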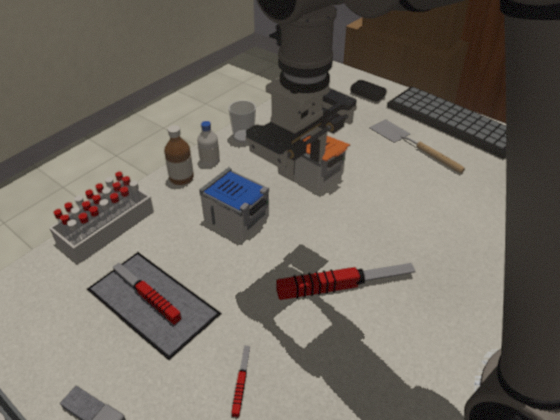

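View pics/t17.png

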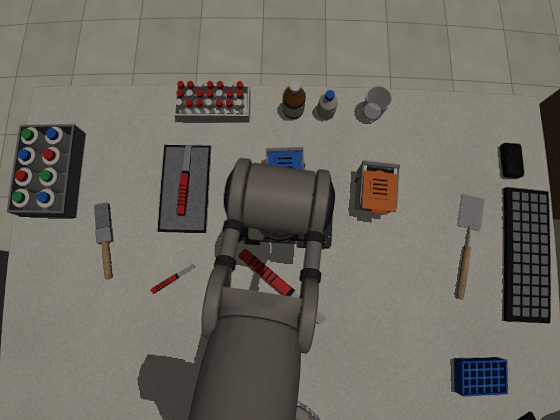

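```bash
python3 - <<'E'
from h import *
c,o=load('t17.png'); print(atz(c,o,(183,193),27))
a=load('side0.png')[0]['frame'].astype(int);b=load('s17.png')[0]['frame'].astype(int)
print('blue cover diff',abs(a-b)[170:215,200:270].mean())
print(bot.close_job())
E
```

```text
[625.10857602 261.57901112  27.        ]
blue cover diff 3.7976719576719575
the job is handed in; nothing more can be done
None
```

I did the whole job with the pry tool and handed it in at about 20 s of the 64 s. The hand-in gave no verdict.

- **Levering:** I gripped the red-handled tool by its middle and slid the blade level into the orange cover's notch. Pushing the handle down over the sill then popped the cover. The measured upward force rose to 6.4 N, then dropped to 3.6 N as the clips let go.
- **Cover shifted:** On the first attempt to pull out, the tilted blade dragged the popped cover about 15 mm forward, out from under its rear ledge. I lowered the blade onto the sill and withdrew it without moving the cover further. The last top view shows the cover resting on its module, out of its seat. In the side view the arm partly hides it.
- **Tool:** I set it down on the mat, levelled it by pressing gently, released it and moved the arm clear. The last pictures show it lying flat, with the handle's middle about 20 mm from the mat's centre.
- **Blue cover:** It looks unchanged in the side view, where the small picture difference of 3.8 grey levels is probably shadow and noise. The arm partly hid it in the last top view.

I judged the final positions from the pictures only. I did not measure the front edge's lift or the cover's motion after popping directly.

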